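Load a flat bar into a drill jig against its hidden end stop and clamp it

ROBOT

A 6-joint arm with a two-finger parallel gripper is mounted at the origin on a cart in front of the work surface, level with it; the furniture and walls round the work are solid. World frame = base frame: x ahead of the robot, y to its left, z up, the work surface at z = 0. Lengths are in m, angles in rad, forces in N, time in s.
With the tool pointing down it reaches from about 0.375 to 0.975 m from the base axis. Payload 3.8 kg.
Tool frame: the origin (TCP) lies midway between the tips of the shut fingers; the grasp point (between the pads) lies 19 mm behind it; x points along the fingers, z is the direction in which the jaws open and shut, and the axes are right-handed (so a half turn about x gives the same grasp; the last joint's range is limited). The gripper opens to 85 mm and grips with 20 to 120 N. Pads are 22 mm wide; open, the fingers measure 114 mm over their backs; the gripper's body (76 mm by 85 mm) begins 54 mm behind the grasp point. The pads swing forward as they close: fully open they stand 13 mm farther back than shut.
Start: joints at [-1.309, 0.264, 1.604, -0, 1.274, -0.037], TCP at [0.199, -0.645, 0.231] pointing down, gripper open.
Joint ranges: [-2.63, 2.63], [-0.94, 2.18], [0.31, 2.57], [-1.31, 4.45], [0, 2.66], [-2.55, 2.55]. Speed limits (rad/s): [2.57, 2.57, 3.14, 3.14, 3.14, 3.14].

INTERFACE

Orientations are given as a rotation vector (axis times angle).
In Python, from workcell import * gives the robot as it stands. The module is installed in compiled form; this text tells all that it offers.
- The arm moves only by the tool carry_out, never from a script. Its arguments are lists of equal length, an entry for each row: "offset": the shift along the tool's x, y, z in cm, a list of three; "delta_rot": the turn, a rotation vector about the tool's x, y, z in degrees, a list of three. A call has exactly 5 rows; each row shifts and turns the commanded pose from where the row before left it, along the tool's axes as they then stand; what a row does not reach is not made up. A row lasts 1/12 s, in which the tool goes at most 41.7 mm and 7.16 degrees, less where a joint would pass 70% of its speed; a pose out of reach is approached as far as the arm can. A call is refused whole if a number of a shift passes 4.17 or a number of a turn 7.16, either way. A call with a gripper value outside its range is refused whole. "fingers" is the opening, from -1 (shut) to 1 (fully open), set as the call begins (left out, the last holds). The fingers move at their own pace and stop on an object; "newtons" is the grip in N (left out, the last holds). Time passes only in rows, so rows that do not move let the fingers close, or fill a call up. It gives the time, the measured TCP pose, the force and the opening at its end, in the units of the state.
- read_state(): the state, without advancing time (a new reading comes with each control period).
- read_camera(name): name is "scene" or "top" or "wrist"; returns (picture, depth): 384x512x3 uint8, red, green, blue; 384x512 float32, m along the optical axis (not along the pixel's ray), 0 where there is no reading.
- get_calibration(name): a dict with "fx", "fy", "cx", "cy" (pixels), "distortion" ([k1, k2, p1, p2, k3] as OpenCV has them; the pictures are not rectified), "R" (3x3) and "t" (3): a world point X has camera coordinates R X + t; the wrist camera has in their place "mount" (4x4, takes a point from camera to tool coordinates, whose origin is the TCP and whose axes are the tool frame's). Camera axes: x right, y down, z forward; pixel columns grow to the right and rows downward; lengths in m; the calibration is good to about 2 mm. A picture is of the moment at which its call begins: read the wrist's pose just before it. get_calibration takes no time and is no camera call.
- finish_job(): hands the job in, once; it reports no verdict.
The state is a dict: "time": time; "q": joint angles; "joint_vel": joint speeds; "joint_torque": joint torques, N m; "tool_pos": TCP position; "tcp_rot": TCP orientation; "wrist_force": force on the tool from outside, world axes, zero at the start; "torque": the same for the moment, N m; "width": opening from 0.0 (shut) to 1.0 (fully open).
Only numpy, scipy, OpenCV 4.12 (cv2) and the standard library are available. Lean on these libraries where they do the work, as an engineer would, in place of code of your own. Each camera call takes 0.05 s, during which the arm holds its last target. There are 200 camera calls.

TASK

Load the flat steel bar into the green drill jig so that its next hole can be drilled: slide it along the bed into the covered slot, past the sprung side pad, until you feel it come fully home against the end stop hidden inside, pushing gently because a hard shove would shift the stop from its setting. Then, with the bar still home, swing the cam lever right over to clamp it and let go of everything. Leave the other things on the bench where they are.

Things in the scene. Friction and masses are not known exactly. Their poses are not given: they have to be found in the camera images.
- bar_center (a point): Centre (half-way up) of the loose flat steel bar: dark grey, 430 mm long (its y axis), 24 mm wide (x), 8 mm thick (z), about 0.6 kg, a small drilled hole near each end. It starts lying flat on the bench to the left of the jig, roughly along the jig's slot, and is gripped across its 24 mm width. Either end may go into the jig.
- bar_right_end (a point): Middle of the bar's end face on its -y side, the end nearer to the jig at the start (215 mm from the centre, half-way up the 8 mm thickness).
- bar_left_end (a point): Middle of the bar's other end face, on its +y side.
- jig_mouth (a point): Centre of the mouth of the drill jig's slot, at mid-thickness of a bar lying on the bed (16 mm above the bench). The bar goes in along this frame's -y axis. The slot is 25.5 mm wide (x = -12 mm, the fixed fence, to +13.5 mm: the bar finally lies against the fence, on the slot's centre line x = 0) and 9.8 mm high. Two 8 mm high guides flare out 9 mm a side over the 28 mm before the mouth.
- jig: Drill jig bolted to the bench, same axes as the mouth; origin on the bench under the mouth. Green base, steel cover (top 30 mm high, drill bush 41 mm) over the slot on the -y side, cam lever on the +x side. From the mouth an open flat bed runs 130 mm to +y, 49 mm wide, its top 12 mm above the bench, level with the slot's floor; beyond it is bare bench.
- slot_inside (a point): Point on the slot's centre line 30 mm behind the mouth. A rigid steel stop closes the slot 60 to 95 mm behind the mouth; its setting differs each time and cannot be seen. When the bar meets it the push rises at once. It keeps its setting up to a push of 40 N.
- side_pad_spot (a point): The sprung brass pad on the slot's +x side, 2 to 15 mm behind the mouth. It pushes the bar against the fence with 5 to 8 N: the bar needs 5 to 14 N of push to pass it and keeps dragging with 3 to 10 N from there on, which is not yet the stop.
- cam_lever (a joint): Turn of the cam lever about its vertical pivot, rad: 0 fully open (lever points 0.70 rad to the -y side of the jig's +x axis: away from the robot and to its right), growing counter-clockwise seen from above, 1.66 at its end (0.96 rad to the +y side). From about 1.2 its cam presses the bar on the fence and it turns a little harder (2 to 10 N at the ball; a tight pinch of the ball adds its own friction); it stays where it is left.
- lever_ball (a point): Centre of the black ball (24 mm diameter, on an upright stub, its centre 76 mm above the bench) at the end of the cam lever, 55 mm from the pivot axis. It can be pinched from above or pushed sideways.
- lever_pivot (a point): Point on the lever's pivot axis at the height of the ball's centre (fixed to the jig).
- caliper: Steel vernier caliper lying flat (230 x 68 x 9 mm), bystander; origin at the centre of its underside.
- spanner: Combination spanner lying flat (185 x 30 x 7 mm), bystander; origin at the centre of its underside.
- tape: Roll of beige masking tape lying flat (100 mm diameter, 25 mm high), bystander; origin at the centre of its underside.
- bearing: Ball bearing with a red seal lying flat (52 mm diameter, 15 mm high), bystander; origin at the centre of its underside.
- block: Wood offcut (45 x 92 x 36 mm), bystander; origin at the centre of its underside.
- plug: Spark plug lying down (77 x 24 x 21 mm), bystander; origin at the centre of its underside.

How it is judged:
By the outcome, as a careful person would: the job done as asked, in the order asked, and still so for the second after the job is handed in, with the robot touching nothing.
It also fails if it takes over 66 s, if anything falls off the work surface, if the arm or the gripper's body presses on something with over 40 N, if the wrist force passes 120 N, or if a joint passes its speed limit or range.

## Working session

There is one attempt and no reset: what is moved stays moved. The work goes in short steps, Python scripts to look and compute and a tool call to move; the robot and the scene stay as the last step left them, time stands still between calls to the robot, and variables do not carry over. Pictures are saved under pics/ and viewed, about 8 in all and at most 12, crops included, and the job is handed in when it is done.

Besides the shell and the picture viewer there is one more tool, called by a JSON object that holds its "api" and its "payload". carry_out: Moves the arm, as the interface text tells. Its arguments: {"type":"object","properties":{"offset":{"type":"array"},"delta_rot":{"type":"array"},"fingers":{"type":"number"},"newtons":{"type":"number"}},"required":["offset","delta_rot"]}

```bash
mkdir -p pics && python3 - <<'E'
from workcell import *
import cv2, numpy as np, pickle
s=read_state(); print(s)
out={}
for n in ("scene","top"):
    p,d=read_camera(n); c=get_calibration(n); out[n]=(p,d,c)
    cv2.imwrite(f"pics/{n}0.png",p[:,:,::-1]); print(n,c)
print(get_calibration("wrist"))
pickle.dump(out,open("v0.pkl","wb"))
a=cv2.imread("pics/scene0.png");b=cv2.imread("pics/top0.png")
cv2.imwrite("pics/both0.png",np.hstack([a,b])[:,:])
E
```

```text
{'time': 0.0, 'q': array([-1.30889964e+00,  2.64723908e-01,  1.60537093e+00, -8.03315542e-06,
        1.27367644e+00, -3.68926959e-02]), 'joint_vel': array([-0.00059685,  0.00117393, -0.00056814,  0.00058715,  0.00050085,
       -0.00141014]), 'joint_torque': array([ 8.20351052e-04, -5.15109622e+01, -3.67311502e+01,  8.28497105e-05,
        1.30646114e-02, -2.81790527e-06]), 'tool_pos': array([ 0.19850902, -0.64439652,  0.22998337]), 'tcp_rot': array([ 0.98770138,  1.33761559, -0.98545605]), 'wrist_force': array([ 0.21051765, -0.12007123, -0.23690743]), 'torque': array([ 0.0122511 , -0.01043128, -0.01807424]), 'width': 0.9961167345204759}
scene {'fx': 394.085357979414, 'fy': 394.085357979414, 'cx': 253.87937512607638, 'cy': 189.4357879240539, 'distortion': array([-0.13889097,  0.        ,  0.        ,  0.        ,  0.        ]), 'R': array([[-0.63609068, -0.77158981, -0.00614899],
       [-0.60273279,  0.50183071, -0.62038628],
       [ 0.48176948, -0.39091573, -0.78427231]]), 't': array([0.37159982, 0.33648653, 1.21722445])}
top {'fx': 464.2576945921642, 'fy': 464.2576945921642, 'cx
[... 174 characters left out ...]
1436522],
       [-0.99197429,  0.00668137, -0.12626306],
       [ 0.12634449,  0.01363046, -0.99189278]]), 't': array([0.05614791, 0.53401911, 1.34748758])}
{'fx': 280.96040066793324, 'fy': 280.96040066793324, 'cx': 260.7490583965725, 'cy': 195.64048203388333, 'distortion': array([-0.02235467,  0.        ,  0.        ,  0.        ,  0.        ]), 'mount': array([[ 6.25128738e-04, -2.78545304e-01,  9.60422887e-01,
        -1.42403147e-01],
       [ 3.32707781e-04, -9.60422964e-01, -2.78545543e-01,
         7.10963129e-02],
       [ 9.99999749e-01,  4.93666992e-04, -5.07713806e-04,
        -4.41873297e-04],
       [ 0.00000000e+00,  0.00000000e+00,  0.00000000e+00,
         1.00000000e+00]])}
```

View pics/top0.png

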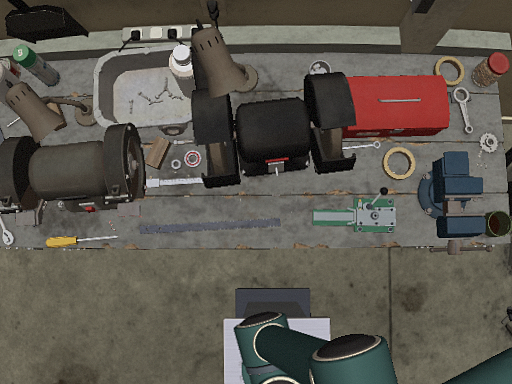

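View pics/scene0.png

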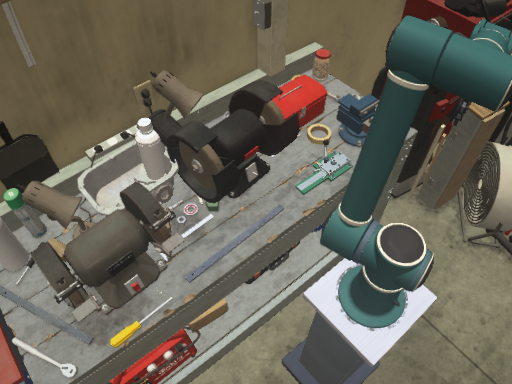

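```bash
cat > h.py <<'E'
import numpy as np, cv2, pickle
from scipy.spatial.transform import Rotation as Ro
def K(c): return np.array([[c['fx'],0,c['cx']],[0,c['fy'],c['cy']],[0,0,1.]])
def pose(c,s=None):
    """camera->world rotation and camera centre"""
    if 'mount' in c:
        T=np.eye(4);T[:3,:3]=Ro.from_rotvec(s['tcp_rot']).as_matrix();T[:3,3]=s['tool_pos']
        M=T@c['mount']; return M[:3,:3],M[:3,3]
    R=c['R']; return R.T,-R.T@c['t']
def ray(c,uv,s=None):
    p=cv2.undistortPoints(np.array(uv,float).reshape(-1,1,2),K(c),c['distortion']).reshape(-1,2)
    R,t=pose(c,s); return t,np.c_[p,np.ones(len(p))]@R.T
def onz(c,uv,z,s=None):
    t,r=ray(c,uv,s); return t+r*((z-t[2])/r[:,2])[:,None]
def proj(c,X,s=None):
    R,t=pose(c,s); return cv2.projectPoints((np.atleast_2d(X)-t)@R,np.zeros(3),np.zeros(3),K(c),c['distortion'])[0].reshape(-1,2)
def tri(obs):
    A=np.zeros((3,3));b=np.zeros(3)
    for c,uv,s in obs:
        t,r=ray(c,[uv],s); r=r[0]/np.linalg.norm(r[0]); P=np.eye(3)-np.outer(r,r); A+=P;b+=P@t
    X=np.linalg.solve(A,b); return X,[np.round(proj(c,X,s)[0]-uv,1) for c,uv,s in obs]
E
python3 - <<'E'
from h import *
v=pickle.load(open("v0.pkl","rb")); p,d,c=v["top"]
np.set_printoptions(precision=3,suppress=True)
for n,uv,z in [("barL",(140,229),.008),("barR",(280,222.5),.008),("bedL",(312,216),.012),("mouth",(354,215),.03),("end",(396,215),.03),("ball",(384,190),.076)]:
    t,r=ray(c,[uv]); print(n,onz(c,[uv],z)[0],"depth:",(t+r*d[int(uv[1]),int(uv[0])])[0])
a=cv2.resize(p[170:250,130:410,::-1],None,fx=2.85,fy=2.85,interpolation=cv2.INTER_CUBIC)
b=cv2.resize(p[175:240,300:405,::-1],None,fx=5,fy=5,interpolation=cv2.INTER_CUBIC)
o=np.zeros((a.shape[0]+b.shape[0],800,3),np.uint8);o[:a.shape[0],:a.shape[1]]=a[:,:800];o[a.shape[0]:,:b.shape[1]]=b
cv2.imwrite("pics/crop1.png",o)
s=read_state=None
from workcell import read_state
print(Ro.from_rotvec(read_state()['tcp_rot']).as_matrix())
E
```

```text
barL [0.418 0.413 0.008] depth: [0.418 0.413 0.005]
barR [ 0.436 -0.014  0.008] depth: [ 0.437 -0.014  0.   ]
bedL [ 0.455 -0.11   0.012] depth: [ 0.455 -0.111  0.002]
mouth [ 0.455 -0.234  0.03 ] depth: [ 0.456 -0.234  0.027]
end [ 0.454 -0.362  0.03 ] depth: [ 0.456 -0.371 -0.003]
ball [ 0.524 -0.316  0.076] depth: [ 0.523 -0.313  0.087]
[[-0.001  0.956  0.294]
 [ 0.002  0.294 -0.956]
 [-1.     0.    -0.002]]
```

View pics/crop1.png

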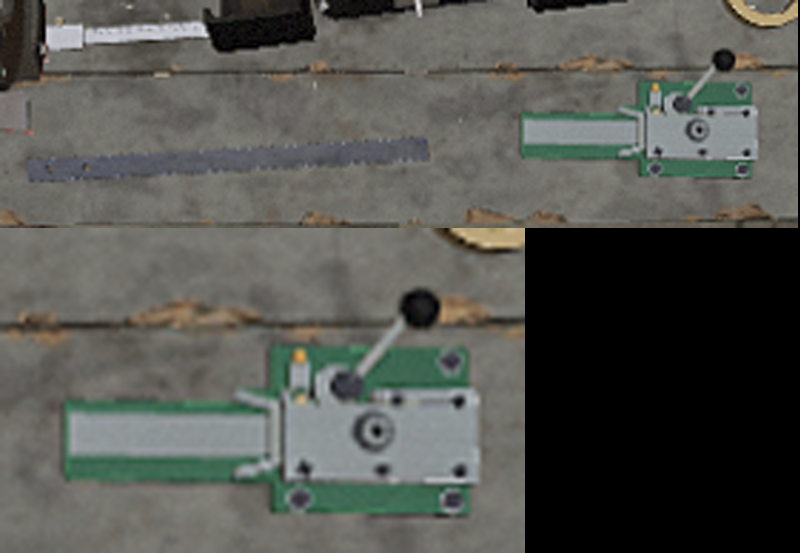

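```bash
cat > plan.py <<'E'
from h import *
from workcell import read_state
from scipy.spatial.transform import Slerp
def target(yaw): # tool down, jaws (tool z) along world x turned by yaw about world z
    return Ro.from_euler('z',yaw)*Ro.from_matrix([[0,0,1],[0,1,0],[-1,0,0]])
def plan(p,yaw,n,s=None,show=True):
    s=s or read_state(); R0=Ro.from_rotvec(s['tcp_rot']); p0=s['tool_pos']; R1=target(yaw)
    f=np.linspace(0,1,n+1); S=Slerp([0,1],Ro.concatenate([R0,R1]))(f); P=p0+np.outer(f,np.array(p)-p0)
    off=[(S[i].inv().apply(P[i+1]-P[i])*100).round(2).tolist() for i in range(n)]
    rot=np.degrees((S[0].inv()*S[1]).as_rotvec()).round(2).tolist()
    print("rot/row",rot); [print(o) for o in off]
E
python3 -c "
from plan import *
plan([.45,-.20,.20],0,15)"
```

```text
rot/row [-4.86, -0.01, -0.01]
[0.21, 2.47, -2.34]
[0.2, 2.66, -2.12]
[0.2, 2.83, -1.89]
[0.2, 2.98, -1.64]
[0.2, 3.11, -1.38]
[0.2, 3.22, -1.11]
[0.2, 3.3, -0.84]
[0.2, 3.36, -0.55]
[0.2, 3.39, -0.27]
[0.2, 3.4, 0.02]
[0.2, 3.39, 0.31]
[0.2, 3.35, 0.6]
[0.2, 3.29, 0.88]
[0.2, 3.2, 1.15]
[0.2, 3.09, 1.42]
```

{"api": "carry_out", "payload": {"offset": [[0.2, 2.47, -2.34], [0.2, 2.66, -2.12], [0.2, 2.83, -1.89], [0.2, 2.98, -1.64], [0.2, 3.11, -1.38]], "delta_rot": [[-4.86, 0, 0], [-4.86, 0, 0], [-4.86, 0, 0], [-4.86, 0, 0], [-4.86, 0, 0]], "fingers": 1}}

```text
time: 0.52
tool_pos: [0.2826, -0.4952, 0.2204]
tcp_rot: [0.66, 1.469, -0.659]
wrist_force: [0.0, -0.3, -0.2]
width: 1.0
```

{"api": "carry_out", "payload": {"offset": [[0.2, 3.22, -1.11], [0.2, 3.3, -0.84], [0.2, 3.36, -0.55], [0.2, 3.39, -0.27], [0.2, 3.4, 0.02]], "delta_rot": [[-4.86, 0, 0], [-4.86, 0, 0], [-4.86, 0, 0], [-4.86, 0, 0], [-4.86, 0, 0]]}}

```text
time: 0.93
tool_pos: [0.3664, -0.3471, 0.2108]
tcp_rot: [0.33, 1.546, -0.329]
wrist_force: [0.8, 0.0, 0.2]
width: 0.998
```

{"api": "carry_out", "payload": {"offset": [[0.2, 3.39, 0.31], [0.2, 3.35, 0.6], [0.2, 3.29, 0.88], [0.2, 3.2, 1.15], [0.2, 3.09, 1.42]], "delta_rot": [[-4.86, 0, 0], [-4.86, 0, 0], [-4.86, 0, 0], [-4.86, 0, 0], [-4.86, 0, 0]]}}

```text
time: 1.35
tool_pos: [0.4502, -0.1991, 0.2009]
tcp_rot: [-0.003, 1.571, 0.004]
wrist_force: [0.1, -1.4, 0.3]
width: 0.998
```

```bash
cat > snap.py <<'E'
import sys; from h import *; from workcell import *
n=sys.argv[1]; s=read_state(); p,d=read_camera("wrist"); c=get_calibration("wrist")
pickle.dump((p,d,c,s),open(n+".pkl","wb")); cv2.imwrite(f"pics/{n}.png",p[:,:,::-1])
print(s['time'],s['tool_pos'].round(4),s['q'].round(3),s['wrist_force'].round(1)); print(Ro.from_rotvec(s['tcp_rot']).as_matrix().round(3))
E
python3 snap.py w1
```

```text
1.35 [ 0.4502 -0.1991  0.2009] [-0.467 -0.063  2.02  -0.     1.186 -0.471] [ 0.1 -1.4  0.3]
[[-0.    -0.004  1.   ]
 [ 0.     1.     0.004]
 [-1.     0.    -0.   ]]
```

View pics/w1.png

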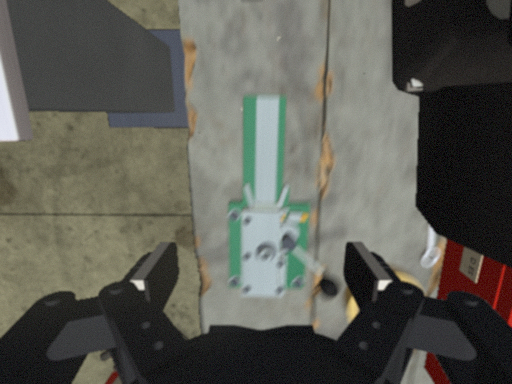

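{"api": "carry_out", "payload": {"offset": [[1.6, 2.4, -0.1], [1.6, 2.4, -0.1], [1.6, 2.4, -0.1], [1.6, 2.4, -0.1], [1.6, 2.4, -0.1]], "delta_rot": [[0, 0, 0], [0, 0, 0], [0, 0, 0], [0, 0, 0], [0, 0, 0]]}}

```text
time: 1.82
tool_pos: [0.4443, -0.0798, 0.1203]
tcp_rot: [0.0, 1.571, -0.0]
wrist_force: [-0.7, 0.2, -0.1]
width: 0.997
```

```bash
python3 snap.py w2 && python3 - <<'E'
from h import *
a=cv2.resize(cv2.imread("pics/w2.png"),(800,600),interpolation=cv2.INTER_CUBIC); cv2.imwrite("pics/w2b.png",a)
E
```

```text
1.8167 [ 0.4443 -0.0798  0.1203] [-0.233 -0.064  2.179 -0.     1.026 -0.233] [-0.7  0.2 -0.1]
[[-0.  0.  1.]
 [ 0.  1. -0.]
 [-1.  0. -0.]]
```

View pics/w2b.png

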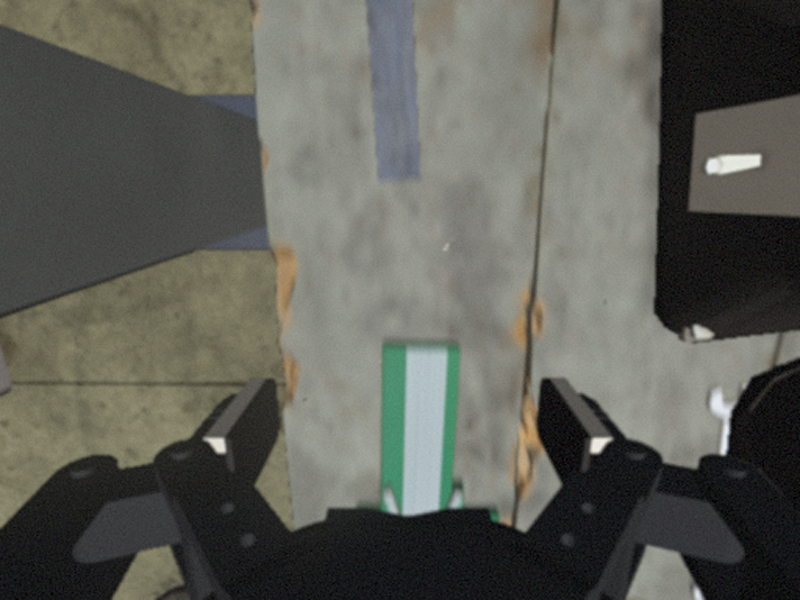

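```bash
cat > meas.py <<'E'
from h import *
np.set_printoptions(precision=4,suppress=True)
def edges(mask,rows):
    L=[];R=[]
    for r in rows:
        x=np.where(mask[r])[0]
        if len(x)>5: L.append((x.min()-.5,r));R.append((x.max()+.5,r))
    return np.array(L,float),np.array(R,float)
def line(X): # x = a + b*y
    b,a=np.polyfit(X[:,1],X[:,0],1); res=X[:,0]-a-b*X[:,1]; k=abs(res)<.002
    b,a=np.polyfit(X[k,1],X[k,0],1); return a,b,np.std(X[k,0]-a-b*X[k,1])
if __name__=="__main__":
  for n,rows,cr in (("w1",range(102,180),(230,300)),("w2",range(226,300),(235,305))):
    p,d,c,s=pickle.load(open(n+".pkl","rb")); h=cv2.cvtColor(p,cv2.COLOR_RGB2HSV).astype(int)
    g=(h[...,0]>55)&(h[...,0]<90)&(h[...,1]>90); g[:,:cr[0]]=0; g[:,cr[1]:]=0
    L,R=edges(g,rows); XL,XR=onz(c,L,.012,s),onz(c,R,.012,s)
    for nm,X in(("greenL",XL),("greenR",XR)): print(n,nm,line(X),"x at y=-.15:",line(X)[0]-.15*line(X)[1])
    strip=(h[...,2]>150)&(h[...,1]<60)
    sm=np.zeros_like(g)
    for (l,r),(rr,_) in zip(L,R):
        q=int(r); a,b=int(l)+2,int(rr)-2
        sm[q,a:b]=~g[q,a:b]
    L2,R2=edges(sm,rows)
    for nm,X in(("stripL",onz(c,L2,.012,s)),("stripR",onz(c,R2,.012,s))): print(n,nm,line(X),"x at y=-.15:",line(X)[0]-.15*line(X)[1])
    col=np.where(g[:,cr[0]:cr[1]].sum(1)>5)[0]; u=(L[0,0]+6); print("top green row",col.min(), onz(c,[(u,col.min()-.5)],.012,s))
  p,d,c,s=pickle.load(open("w2.pkl","rb")); h=cv2.cvtColor(p,cv2.COLOR_RGB2HSV).astype(int)
  b=(p[...,2].astype(int)-p[...,0]>12); b[:,:225]=0;b[:,285:]=0;b[140:]=0
  b=cv2.morphologyEx(b.astype(np.uint8),cv2.MORPH_OPEN,np.ones((5,5)))>0
  L,R=edges(b,range(3,108)); 
  for z in(.008,):
    XL,XR=onz(c,L,z,s),onz(c,R,z,s); print("bar",line(XL),line(XR))
  r=np.where(b.sum(1)>15)[0]; print("bar end row",r.max(),onz(c,[(255,r.max()+.5)],.008,s), "depth",d[60,250],d[60,300])
  for w in("w1",):
    p,d,c,s=pickle.load(open(w+".pkl","rb"))
    print("ball",onz(c,[(328,287)],.076,s)," pivot",onz(c,[(289,242)],.04,s),"cover corners",onz(c,[(243,208),(282,208),(241,296),(283,297)],.03,s))
    cv2.imwrite("pics/crop2.png",cv2.resize(p[185:305,220:350,::-1],None,fx=5,fy=5,interpolation=cv2.INTER_CUBIC))
E
python3 meas.py
```

```text
w1 greenL (np.float64(0.4318440249441893), np.float64(0.011817858706257105), np.float64(0.00013110575492887846)) x at y=-.15: 0.4300713461382507
w1 greenR (np.float64(0.47949835544242575), np.float64(0.02257518369831611), np.float64(0.0003413472621878211)) x at y=-.15: 0.47611207788767834
w1 stripL (np.float64(0.4454718186257746), np.float64(0.020288144512143638), np.float64(0.0003160413366005648)) x at y=-.15: 0.4424285969489531
w1 stripR (np.float64(0.4719723453182786), np.float64(0.00870295777973168), np.float64(0.00032986850043330507)) x at y=-.15: 0.47066690165131886
top green row 98 [[ 0.4372 -0.1095  0.012 ]]
w2 greenL (np.float64(0.43196917457744965), np.float64(0.02366129786264608), np.float64(0.0002828100181696578)) x at y=-.15: 0.42841997989805275
w2 greenR (np.float64(0.47817778712576187), np.float64(0.021036367123815843), np.float64(0.0002864773639904766)) x at y=-.15: 0.47502233205718947
w2 stripL (np.float64(0.44482462553266566), np.float64(0.020541400570626884), np.float64(0.0002577901495282414)) x at y=-.15: 0.44174341544707163
w2 stripR (np.float64(0.4725072561028544), np.float64(0.026875237674552965), np.float64(0.000302736416613461)) x at y=-.15: 0.46847597045167144
top green row 222 [[ 0.4347 -0.1068  0.012 ]]
bar (np.float64(0.4322837926022116), np.float64(-0.05703181347210143), np.float64(0.0007736697583991967)) (np.float64(0.44121574315428697), np.float64(0.014817717568271502), np.float64(0.0004509342929464922))
bar end row 111 [[ 0.4395 -0.006   0.008 ]] depth 0.23277965 0.24107905
ball [[ 0.5246 -0.3091  0.076 ]]  pivot [[ 0.484  -0.2723  0.04  ]] cover corners [[ 0.4295 -0.2336  0.03  ]
 [ 0.4754 -0.2334  0.03  ]
 [ 0.4253 -0.3542  0.03  ]
 [ 0.4799 -0.3554  0.03  ]]
```

View pics/crop2.png

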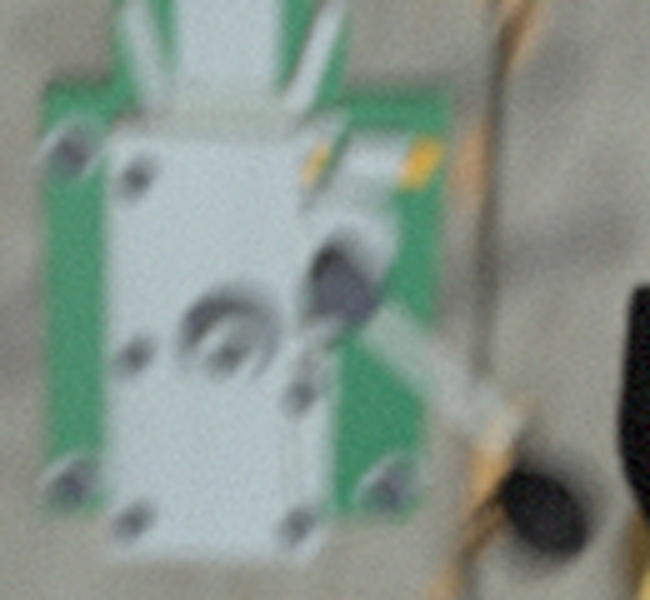

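{"api": "carry_out", "payload": {"offset": [[0.2, -1.8, 0.2], [0.2, -1.8, 0.2], [0.2, -1.8, 0.2], [0.2, -1.8, 0.2], [0.2, -1.8, 0.2]], "delta_rot": [[0, 0, 0], [0, 0, 0], [0, 0, 0], [0, 0, 0], [0, 0, 0]]}}

```text
time: 2.28
tool_pos: [0.4546, -0.1717, 0.111]
tcp_rot: [-0.0, 1.571, 0.0]
wrist_force: [0.2, 0.1, 0.1]
width: 1.004
```

```bash
python3 snap.py w3 && python3 - <<'E'
from h import *
p=cv2.imread("pics/w3.png")
b=cv2.resize(p[100:330,200:340],None,fx=4,fy=4,interpolation=cv2.INTER_CUBIC)[:600*2]
b=cv2.resize(p[165:315,195:345],None,fx=4,fy=4,interpolation=cv2.INTER_CUBIC); cv2.imwrite("pics/w3c.png",b)
E
```

```text
2.2833 [ 0.4546 -0.1717  0.111 ] [-0.412  0.017  2.121 -0.     1.005 -0.413] [0.2 0.1 0.1]
[[-0.001 -0.     1.   ]
 [ 0.     1.     0.   ]
 [-1.     0.    -0.001]]
```

View pics/w3c.png

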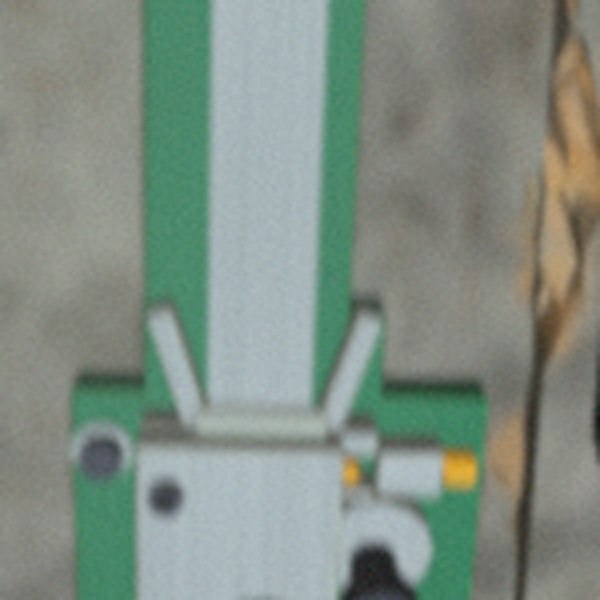

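```bash
python3 - <<'E'
from meas import *
p,d,c,s=pickle.load(open("w3.pkl","rb"))
f=lambda u,v:(195+u/4,165+v/4)
for nm,uv,z in [("stripL mouth",(207,405),.012),("stripR",(315,405),.012),("stripL top",(212,10),.012),("stripR top",(329,10),.012),("greenL top",(146,10),.012),("greenR top",(362,10),.012),("greenL",(148,290),.012),("greenR",(352,290),.012),("guideL in",(202,408),.020),("guideR in",(326,408),.020),("guideL out",(175,305),.02),("guideR out",(356,310),.02),("cover L",(138,447),.03),("cover R",(343,450),.03),("baseL",(78,382),.012),("baseR",(484,390),.012)]:
    t,r=ray(c,[f(*uv)],s); i,j=np.array(f(*uv)).astype(int)
    print(nm,onz(c,[f(*uv)],z,s)[0],"depthz",(t+r*d[j,i])[0,2])
# profiles across strip, subpixel edges
g=cv2.GaussianBlur(p,(0,0),1).astype(float)[...,0]-cv2.GaussianBlur(p,(0,0),1).astype(float)[...,1]  # R-G: green neg
for r in range(140,262,8):
    x=g[r,225:292]; dx=np.gradient(x); 
    # strip left: max positive gradient in 235..255 ; right: min in 265..285
    l=235+np.argmax(dx[10:30]); q=265+np.argmin(dx[40:60])
    def sub(i): a=abs(dx[i-225-1:i-225+2]); return i+(a*[-1,0,1]).sum()/a.sum()
    l,q=sub(l),sub(q)
    X=onz(c,[(l,r),(q,r)],.012,s); print(r,X[0,:2],X[1,:2],"w",X[1,0]-X[0,0])
E
```

```text
stripL mouth [ 0.4413 -0.2412  0.012 ] depthz 0.026516111458655234
stripR [ 0.4674 -0.2412  0.012 ] depthz 0.02743648587848399
stripL top [ 0.4437 -0.1448  0.012 ] depthz 0.010514879221815876
stripR top [ 0.4691 -0.1448  0.012 ] depthz 0.012460587275515939
greenL top [ 0.4293 -0.1448  0.012 ] depthz 0.010964128116247362
greenR top [ 0.4763 -0.1447  0.012 ] depthz 0.01108990165638829
greenL [ 0.4279 -0.211   0.012 ] depthz 0.011247892464820719
greenR [ 0.4756 -0.2109  0.012 ] depthz 0.002129566862373422
guideL in [ 0.4406 -0.2374  0.02  ] depthz 0.028113526563362995
guideR in [ 0.4696 -0.2373  0.02  ] depthz 0.027897316952265716
guideL out [ 0.4349 -0.211   0.02  ] depthz 0.015810863234319905
guideR out [ 0.476  -0.2122  0.02  ] depthz 0.019389671917013296
cover L [ 0.4266 -0.2415  0.03  ] depthz 0.02891560727022985
cover R [ 0.473  -0.2422  0.03  ] depthz 0.029902855502527748
baseL [ 0.4104 -0.2351  0.012 ] depthz 0.010925299561221707
baseR [ 0.508  -0.2371  0.012 ] depthz 0.009732878385483507
140 [ 0.4433 -0.1212] [ 0.4693 -0.1212] w 0.026068809167034745
148 [ 0.4431 -0.1279] [ 0.46
[... 208 characters left out ...]
92454980037615
180 [ 0.4427 -0.1559] [ 0.4683 -0.1559] w 0.025524309980284765
188 [ 0.4426 -0.1632] [ 0.4683 -0.1632] w 0.025745375513170465
196 [ 0.4425 -0.1706] [ 0.4677 -0.1706] w 0.02518419448264919
204 [ 0.4424 -0.1781] [ 0.4677 -0.1781] w 0.02533593142694457
212 [ 0.4422 -0.1857] [ 0.4678 -0.1857] w 0.025560326881278794
220 [ 0.4421 -0.1935] [ 0.4671 -0.1935] w 0.024995082699620752
228 [ 0.4413 -0.2014] [ 0.4671 -0.2014] w 0.02583801584169365
236 [ 0.4412 -0.2095] [ 0.4672 -0.2094] w 0.02599976671083687
244 [ 0.441  -0.2177] [ 0.4665 -0.2176] w 0.025470904534105387
252 [ 0.441 -0.226] [ 0.4665 -0.226 ] w 0.025584012391769717
260 [ 0.4312 -0.2345] [ 0.4664 -0.2344] w 0.03518300170432537
```

{"api": "carry_out", "payload": {"offset": [[-0.2, 3.6, -0.26], [-0.2, 3.6, -0.26], [-0.2, 3.6, -0.26], [-0.2, 3.6, -0.26], [-0.2, 3.6, -0.26]], "delta_rot": [[0, 0, 0], [0, 0, 0], [0, 0, 0], [0, 0, 0], [0, 0, 0]]}}

```text
time: 2.75
tool_pos: [0.4411, 0.0105, 0.1213]
tcp_rot: [0.001, 1.571, -0.001]
wrist_force: [0.8, -0.6, -0.6]
width: 1.001
```

{"api": "carry_out", "payload": {"offset": [[-0.2, 3.6, -0.26], [-0.2, 3.6, -0.26], [0, 3.6, -0.26], [0, 3.6, -0.26], [0, 3.6, -0.26]], "delta_rot": [[-0.5, 0, 0], [-0.5, 0, 0], [-0.5, 0, 0], [-0.5, 0, 0], [-0.4, 0, 0]]}}

```text
time: 3.17
tool_pos: [0.425, 0.1905, 0.1254]
tcp_rot: [-0.033, 1.57, 0.033]
wrist_force: [0.7, -0.0, -0.6]
width: 0.999
```

```bash
python3 snap.py w4
```

```text
3.1667 [0.425  0.1905 0.1254] [ 0.368 -0.041  2.148  0.     1.035  0.326] [ 0.7 -0.  -0.6]
[[ 0.    -0.042  0.999]
 [ 0.     0.999  0.042]
 [-1.     0.     0.   ]]
```

View pics/w4.png

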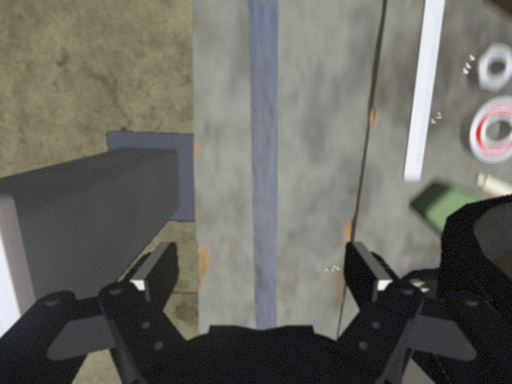

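```bash
python3 - <<'E'
from meas import *
p,d,c,s=pickle.load(open("w4.pkl","rb"))
g=cv2.GaussianBlur(p,(0,0),1.2).astype(float); g=g[...,2]-g[...,0]
E=[]
for r in range(6,322,6):
    x=g[r,235:292]; dx=np.gradient(x); l=np.argmax(dx[5:30])+5; q=np.argmin(dx[30:52])+30
    def sub(i): a=np.clip(dx[i-2:i+3]*np.sign(dx[i]),0,None); return 235+i+(a*np.arange(-2,3)).sum()/a.sum()
    E.append([sub(l),sub(q),r])
E=np.array(E)
L,R=onz(c,E[:,[0,2]],.008,s),onz(c,E[:,[1,2]],.008,s)
a,b=line(L),line(R); print(a,b)
for y in(.15,.19,.25,.3): print(y,"xL",a[0]+a[1]*y,"xR",b[0]+b[1]*y,"mid",(a[0]+b[0]+(a[1]+b[1])*y)/2,"w",b[0]-a[0]+(b[1]-a[1])*y)
# obstacles near: world points above 5cm
v,u=np.mgrid[0:384:2,0:512:2]; uv=np.c_[u.ravel(),v.ravel()]; t,r=ray(c,uv,s); X=t+r*d[v,u].ravel()[:,None]
k=(d[v,u].ravel()>.0)&(uv[:,0]>410)&(X[:,2]>.05)&(uv[:,1]<400); k&=~((uv[:,1]>240)&(uv[:,0]<440))
Y=X[k]; 
for z0 in np.arange(.05,.3,.05):
    q=Y[(Y[:,2]>=z0)&(Y[:,2]<z0+.05)]
    if len(q): i=q[:,0].argmin(); print(z0,"min x",q[i], "n",len(q))
# bar heights from depth: bar vs bench
for r in(50,150,250):
    for u in(265,220,310):
        t,rr=ray(c,[(u,r)],s); print(u,r,(t+rr*np.median(d[r-2:r+3,u-2:u+3]))[0])
# ends in top view
v0=pickle.load(open("v0.pkl","rb"))["top"]; pt,_,ct=v0
ends=[(139.7,229.5),(280.3,222.8)]; print(onz(ct,ends,.008))
p,d,c,s=pickle.load(open("w2.pkl","rb")); print("right end w2",onz(c,[(379/1.5625,181/1.5625),(421/1.5625,179/1.5625)],.008,s))
E
```

```text
(np.float64(0.4277013531550763), np.float64(-0.05539500991289818), np.float64(0.00023979070695817124)) (np.float64(0.45103282289725755), np.float64(-0.05468812441143164), np.float64(0.00020435930151806064))
0.15 xL 0.41939210166814156 xR 0.4428296042355428 mid 0.4311108529518422 w 0.023437502567401236
0.19 xL 0.41717630127162564 xR 0.44064207925908555 mid 0.42890919026535557 w 0.023465777987459895
0.25 xL 0.41385260067685176 xR 0.43736079179439963 mid 0.4256066962356257 w 0.02350819111754789
0.3 xL 0.4110828501812068 xR 0.43462638557382804 mid 0.42285461787751744 w 0.023543535392621218
0.05 min x [0.5436 0.189  0.0993] n 471
0.1 min x [0.5229 0.1911 0.1495] n 672
0.15000000000000002 min x [0.4829 0.2001 0.1931] n 1180
0.2 min x [0.4822 0.2062 0.2178] n 645
265 50 [0.4235 0.3144 0.0073]
220 50 [ 0.3844  0.3145 -0.0009]
310 50 [ 0.4626  0.3178 -0.0006]
265 150 [0.4274 0.2304 0.0076]
220 150 [ 0.3847  0.2275 -0.0018]
310 150 [ 0.4704  0.2313 -0.001 ]
265 250 [0.4322 0.129  0.0077]
220 250 [ 0.3851  0.1227 -0.0005]
310 250 [ 0.48    0.1266 -0.0009]
[[ 0.4161  0.4136  0.008 ]
 [ 0.4353 -0.0145  0.008 ]]
right end w2 [[ 0.4286 -0.0097  0.008 ]
 [ 0.4521 -0.0086  0.008 ]]
```

{"api": "carry_out", "payload": {"offset": [[1.9, 0.25, 0.08], [1.9, 0.25, 0.08], [1.9, 0.25, 0.08], [1.9, 0.25, 0.08], [1.9, 0.24, 0.06]], "delta_rot": [[-0.15, 0, 0], [-0.15, 0, 0], [-0.15, 0, 0], [-0.15, 0, 0], [-0.15, 0, 0]]}}

```text
time: 3.63
tool_pos: [0.4286, 0.2014, 0.0294]
tcp_rot: [-0.044, 1.571, 0.043]
wrist_force: [0.1, 0.4, 0.7]
width: 1.002
```

{"api": "carry_out", "payload": {"offset": [[0.8, 0, 0], [0.7, 0, 0], [0.6, 0, 0], [0.4, 0, 0], [0.2, 0, 0]], "delta_rot": [[0, 0, 0], [0, 0, 0], [0, 0, 0], [0, 0, 0], [0, 0, 0]]}}

```text
time: 4.05
tool_pos: [0.4292, 0.2014, 0.0033]
tcp_rot: [-0.043, 1.57, 0.043]
wrist_force: [-0.1, -0.8, -0.6]
width: 0.999
```

Good. Close on the bar.

{"api": "carry_out", "payload": {"offset": [[0, 0, 0], [0, 0, 0], [0, 0, 0], [0, 0, 0], [0, 0, 0]], "delta_rot": [[0, 0, 0], [0, 0, 0], [0, 0, 0], [0, 0, 0], [0, 0, 0]], "fingers": -1, "newtons": 80}}

```text
time: 4.47
tool_pos: [0.4293, 0.2016, 0.0037]
tcp_rot: [-0.043, 1.57, 0.044]
wrist_force: [-0.2, 0.2, 2.2]
width: 0.298
```

{"api": "carry_out", "payload": {"offset": [[0, 0, 0], [0, 0, 0], [0, 0, 0], [0, 0, 0], [0, 0, 0]], "delta_rot": [[0, 0, 0], [0, 0, 0], [0, 0, 0], [0, 0, 0], [0, 0, 0]]}}

```text
time: 4.88
tool_pos: [0.4289, 0.2016, 0.0041]
tcp_rot: [-0.043, 1.571, 0.043]
wrist_force: [-2.8, -1.0, 6.7]
width: 0.239
```

{"api": "carry_out", "payload": {"offset": [[-0.4, 0, 0], [-0.4, 0, 0], [-0.4, 0, 0], [-0.4, 0, 0], [-0.4, 0, 0]], "delta_rot": [[0, 0, 0], [0, 0, 0], [0, 0, 0], [0, 0, 0], [0, 0, 0]]}}

```text
time: 5.3
tool_pos: [0.4284, 0.2013, 0.0233]
tcp_rot: [-0.044, 1.571, 0.043]
wrist_force: [0.2, 0.2, -5.8]
width: 0.238
```

```bash
python3 snap.py w5; python3 - <<'E'
from workcell import *
s=read_state(); print(s['torque'],s['width'],s['wrist_force'])
E
```

```text
5.3 [0.4284 0.2013 0.0233] [0.387 0.121 2.205 0.    0.816 0.331] [ 0.2  0.2 -5.8]
[[-0.001 -0.055  0.998]
 [-0.     0.998  0.055]
 [-1.    -0.    -0.001]]
[-0.03764046 -0.05233108  0.0098143 ] 0.23896184828328146 [-0.27286167 -0.41032751 -5.26014096]
```

View pics/w5.png

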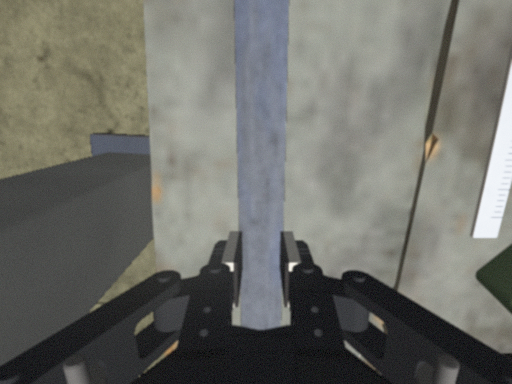

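```bash
cat > barfit.py <<'E'
from meas import *
import sys
def barfit(n):
    p,d,c,s=pickle.load(open(n+".pkl","rb"))
    X=[]
    for r in range(10,220,6):
        t,q=ray(c,[(262,r)],s); X.append((t+q*np.median(d[r-2:r+3,256:268]))[0])
    X=np.array(X); m=np.polyfit(X[:,1],X[:,2],1); print("top z = %.4f + %.4f*(y-ytcp)"%(np.polyval(m,s['tool_pos'][1]),m[0]),"std",np.std(X[:,2]-np.polyval(m,X[:,1])))
    zt=np.polyval(m,X[:,1])
    g=cv2.GaussianBlur(p,(0,0),1.2).astype(float); g=g[...,2]-g[...,0]; L=[];R=[]
    for i,r in enumerate(range(10,220,6)):
        dx=np.gradient(g[r]); l=222+np.argmax(dx[222:255]); q=272+np.argmin(dx[272:302])
        def sub(i): a=np.clip(dx[i-2:i+3]*np.sign(dx[i]),0,None); return i+(a*np.arange(-2,3)).sum()/a.sum()
        L.append(onz(c,[(sub(l),r)],zt[i],s)[0]);R.append(onz(c,[(sub(q),r)],zt[i],s)[0])
    L,R=np.array(L),np.array(R); a,b=line(L),line(R); y=s['tool_pos'][1]
    print("width",np.mean(R[:,0]-L[:,0]),"slopes",a[1],b[1],"mid x at tcp y",(a[0]+b[0]+(a[1]+b[1])*y)/2,"tcp",s['tool_pos'])
barfit(sys.argv[1])
E
python3 barfit.py w5
```

```text
top z = 0.0267 + -0.0004*(y-ytcp) std 0.00010150844019522128
width 0.023454326864505846 slopes -0.054998206572117424 -0.0543772332545615 mid x at tcp y 0.4287850475834593 tcp [0.4284 0.2013 0.0233]
```

```bash
python3 -c "
from plan import *
plan([.4595,.035,.0233],-.0235,10)"
```

```text
rot/row [0.45, 0.0, -0.0]
[0.01, -1.68, 0.21]
[0.01, -1.68, 0.22]
[0.01, -1.68, 0.24]
[0.01, -1.67, 0.25]
[0.01, -1.67, 0.26]
[0.01, -1.67, 0.28]
[0.01, -1.67, 0.29]
[0.01, -1.67, 0.3]
[0.01, -1.66, 0.32]
[0.01, -1.66, 0.33]
```

{"api": "carry_out", "payload": {"offset": [[0, -1.68, 0.21], [0, -1.68, 0.22], [0, -1.68, 0.24], [0, -1.67, 0.25], [0, -1.67, 0.26]], "delta_rot": [[0.45, 0, 0], [0.45, 0, 0], [0.45, 0, 0], [0.45, 0, 0], [0.45, 0, 0]]}}

```text
time: 5.77
tool_pos: [0.444, 0.1175, 0.0233]
tcp_rot: [-0.012, 1.571, 0.013]
wrist_force: [-0.4, -0.0, -7.3]
width: 0.238
```

{"api": "carry_out", "payload": {"offset": [[0, -1.67, 0.28], [0, -1.67, 0.29], [0, -1.67, 0.3], [0, -1.66, 0.32], [0, -1.66, 0.33]], "delta_rot": [[0.45, 0, 0], [0.45, 0, 0], [0.45, 0, 0], [0.45, 0, 0], [0.45, 0, 0]]}}

```text
time: 6.18
tool_pos: [0.4593, 0.0341, 0.0233]
tcp_rot: [0.019, 1.571, -0.019]
wrist_force: [-0.0, -0.2, -5.9]
width: 0.234
```

```bash
python3 snap.py w6; python3 barfit.py w6; python3 - <<'E'
from workcell import *
from h import *
p,d=read_camera("top"); c=get_calibration("top"); s=read_state()
pickle.dump((p,d,c,s),open("t6.pkl","wb"))
print(proj(c,[[.4595-.0235*.215,-.18,.02]]))
a=cv2.resize(p[190:245,190:410,::-1],None,fx=3.6,fy=3.6,interpolation=cv2.INTER_CUBIC)
b=cv2.resize(p[195:235,290:370,::-1],None,fx=8,fy=8,interpolation=cv2.INTER_CUBIC)
o=np.zeros((a.shape[0]+b.shape[0],a.shape[1],3),np.uint8);o[:a.shape[0]]=a;o[a.shape[0]:,:b.shape[1]]=b
cv2.imwrite("pics/t6.png",o)
E
```

```text
6.1833 [0.4593 0.0341 0.0233] [0.02  0.097 2.232 0.    0.812 0.044] [-0.  -0.2 -5.9]
[[ 0.     0.024  1.   ]
 [ 0.     1.    -0.024]
 [-1.     0.     0.   ]]
top z = 0.0268 + 0.0004*(y-ytcp) std 0.0001421539816362184
width 0.02349491509318732 slopes 0.024816622260800742 0.02498536250721543 mid x at tcp y 0.45952620029680447 tcp [0.4593 0.0341 0.0233]
[[335.56175759 215.72443991]]
```

View pics/t6.png

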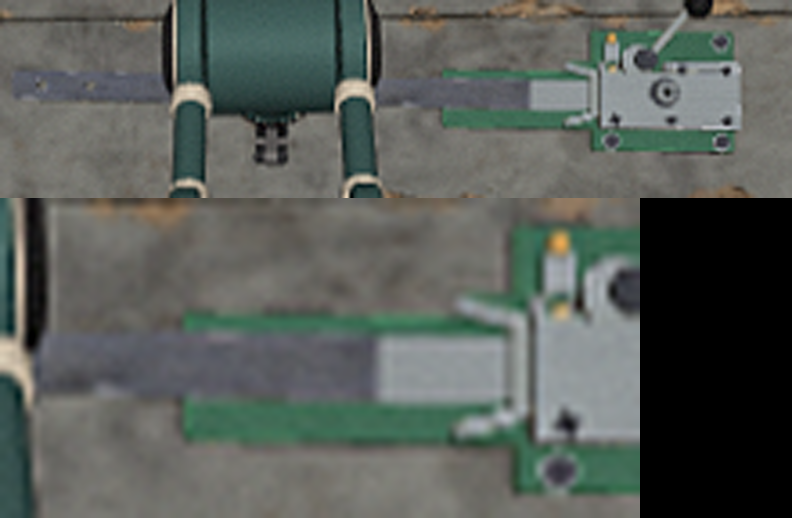

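{"api": "carry_out", "payload": {"offset": [[0.2, -0.3, 0], [0.2, -0.3, 0], [0.15, -0.3, 0], [0.1, -0.3, 0], [0, -0.3, 0]], "delta_rot": [[0, 0, 0], [0, 0, 0], [0, 0, 0], [0, 0, 0], [0, 0, 0]]}}

```text
time: 6.7
tool_pos: [0.4584, 0.02, 0.0163]
tcp_rot: [0.018, 1.572, -0.018]
wrist_force: [0.2, -0.9, -6.0]
width: 0.242
```

{"api": "carry_out", "payload": {"offset": [[0, -0.6, 0], [0, -0.6, 0], [0, -0.6, 0], [0, -0.6, 0], [0, -0.6, 0]], "delta_rot": [[0, 0, 0], [0, 0, 0], [0, 0, 0], [0, 0, 0], [0, 0, 0]]}}

```text
time: 7.12
tool_pos: [0.4583, -0.0108, 0.0169]
tcp_rot: [0.018, 1.57, -0.018]
wrist_force: [0.8, 0.1, -5.9]
width: 0.24
```

{"api": "carry_out", "payload": {"offset": [[0, -0.3, 0], [0, -0.3, 0], [0, -0.3, 0], [0, -0.3, 0], [0, -0.3, 0]], "delta_rot": [[0, 0, 0], [0, 0, 0], [0, 0, 0], [0, 0, 0], [0, 0, 0]]}}

```text
time: 7.53
tool_pos: [0.4579, -0.0253, 0.0168]
tcp_rot: [0.018, 1.571, -0.018]
wrist_force: [0.5, 0.6, -6.8]
width: 0.24
```

{"api": "carry_out", "payload": {"offset": [[0, -0.15, 0], [0, -0.15, 0], [0, -0.15, 0], [0, -0.15, 0], [0, -0.15, 0]], "delta_rot": [[0, 0, 0], [0, 0, 0], [0, 0, 0], [0, 0, 0], [0, 0, 0]]}}

```text
time: 7.95
tool_pos: [0.4577, -0.0325, 0.0168]
tcp_rot: [0.018, 1.571, -0.018]
wrist_force: [0.3, 2.2, -7.0]
width: 0.237
```

{"api": "carry_out", "payload": {"offset": [[0, -0.15, 0], [0, -0.15, 0], [0, -0.15, 0], [0, -0.15, 0], [0, -0.15, 0]], "delta_rot": [[0, 0, 0], [0, 0, 0], [0, 0, 0], [0, 0, 0], [0, 0, 0]]}}

```text
time: 8.37
tool_pos: [0.4573, -0.0387, 0.0166]
tcp_rot: [0.021, 1.571, -0.017]
wrist_force: [0.9, 7.5, -6.8]
width: 0.24
```

{"api": "carry_out", "payload": {"offset": [[0, -0.15, 0], [0, -0.15, 0], [0, -0.15, 0], [0, -0.15, 0], [0, -0.15, 0]], "delta_rot": [[0, 0, 0], [0, 0, 0], [0, 0, 0], [0, 0, 0], [0, 0, 0]]}}

```text
time: 8.78
tool_pos: [0.4571, -0.0462, 0.0166]
tcp_rot: [0.021, 1.571, -0.017]
wrist_force: [0.7, 7.4, -7.1]
width: 0.238
```

{"api": "carry_out", "payload": {"offset": [[0, -0.25, 0], [0, -0.25, 0], [0, -0.25, 0], [0, -0.25, 0], [0, -0.25, 0]], "delta_rot": [[0, 0, 0], [0, 0, 0], [0, 0, 0], [0, 0, 0], [0, 0, 0]]}}

```text
time: 9.2
tool_pos: [0.4568, -0.0588, 0.0166]
tcp_rot: [0.021, 1.571, -0.017]
wrist_force: [1.5, 7.7, -6.5]
width: 0.237
```

{"api": "carry_out", "payload": {"offset": [[0, -0.25, 0], [0, -0.25, 0], [0, -0.25, 0], [0, -0.25, 0], [0, -0.25, 0]], "delta_rot": [[0, 0, 0], [0, 0, 0], [0, 0, 0], [0, 0, 0], [0, 0, 0]]}}

```text
time: 9.62
tool_pos: [0.4565, -0.0712, 0.0166]
tcp_rot: [0.021, 1.571, -0.017]
wrist_force: [0.8, 7.8, -6.7]
width: 0.241
```

{"api": "carry_out", "payload": {"offset": [[0, -0.1, 0], [0, -0.1, 0], [0, -0.1, 0], [0, -0.1, 0], [0, -0.1, 0]], "delta_rot": [[0, 0, 0], [0, 0, 0], [0, 0, 0], [0, 0, 0], [0, 0, 0]]}}

```text
time: 10.03
tool_pos: [0.4564, -0.0761, 0.0166]
tcp_rot: [0.021, 1.571, -0.017]
wrist_force: [1.5, 7.2, -7.2]
width: 0.24
```

{"api": "carry_out", "payload": {"offset": [[0, -0.04, 0], [0, -0.04, 0], [0, -0.04, 0], [0, -0.04, 0], [0, -0.04, 0]], "delta_rot": [[0, 0, 0], [0, 0, 0], [0, 0, 0], [0, 0, 0], [0, 0, 0]]}}

```text
time: 10.45
tool_pos: [0.4564, -0.0781, 0.0166]
tcp_rot: [0.021, 1.571, -0.017]
wrist_force: [1.7, 7.3, -6.4]
width: 0.235
```

{"api": "carry_out", "payload": {"offset": [[0, -0.05, 0], [0, -0.05, 0], [0, -0.05, 0], [0, -0.05, 0], [0, -0.05, 0]], "delta_rot": [[0, 0, 0], [0, 0, 0], [0, 0, 0], [0, 0, 0], [0, 0, 0]]}}

```text
time: 10.87
tool_pos: [0.4563, -0.0806, 0.0166]
tcp_rot: [0.021, 1.571, -0.017]
wrist_force: [1.3, 7.1, -6.5]
width: 0.241
```

{"api": "carry_out", "payload": {"offset": [[0, -0.04, 0], [0, -0.04, 0], [0, -0.04, 0], [0, -0.04, 0], [0, -0.04, 0]], "delta_rot": [[0, 0, 0], [0, 0, 0], [0, 0, 0], [0, 0, 0], [0, 0, 0]]}}

```text
time: 11.28
tool_pos: [0.4563, -0.0826, 0.0166]
tcp_rot: [0.021, 1.571, -0.017]
wrist_force: [0.9, 7.5, -6.4]
width: 0.24
```

{"api": "carry_out", "payload": {"offset": [[0, -0.05, 0], [0, -0.05, 0], [0, -0.05, 0], [0, -0.05, 0], [0, -0.05, 0]], "delta_rot": [[0, 0, 0], [0, 0, 0], [0, 0, 0], [0, 0, 0], [0, 0, 0]]}}

```text
time: 11.7
tool_pos: [0.4562, -0.0851, 0.0166]
tcp_rot: [0.021, 1.571, -0.017]
wrist_force: [1.4, 6.2, -6.4]
width: 0.236
```

{"api": "carry_out", "payload": {"offset": [[0, -0.04, 0], [0, -0.04, 0], [0, -0.04, 0], [0, -0.04, 0], [0, -0.04, 0]], "delta_rot": [[0, 0, 0], [0, 0, 0], [0, 0, 0], [0, 0, 0], [0, 0, 0]]}}

```text
time: 12.12
tool_pos: [0.4562, -0.0871, 0.0166]
tcp_rot: [0.021, 1.571, -0.017]
wrist_force: [1.4, 7.4, -6.7]
width: 0.242
```

{"api": "carry_out", "payload": {"offset": [[0, -0.05, 0], [0, -0.05, 0], [0, -0.05, 0], [0, -0.05, 0], [0, -0.05, 0]], "delta_rot": [[0, 0, 0], [0, 0, 0], [0, 0, 0], [0, 0, 0], [0, 0, 0]]}}

```text
time: 12.53
tool_pos: [0.4561, -0.0896, 0.0165]
tcp_rot: [0.021, 1.571, -0.017]
wrist_force: [0.7, 7.1, -5.8]
width: 0.238
```

{"api": "carry_out", "payload": {"offset": [[0, -0.04, 0], [0, -0.04, 0], [0, -0.04, 0], [0, -0.04, 0], [0, -0.04, 0]], "delta_rot": [[0, 0, 0], [0, 0, 0], [0, 0, 0], [0, 0, 0], [0, 0, 0]]}}

```text
time: 12.95
tool_pos: [0.4561, -0.0915, 0.0165]
tcp_rot: [0.021, 1.571, -0.017]
wrist_force: [1.3, 8.4, -6.1]
width: 0.24
```

{"api": "carry_out", "payload": {"offset": [[0, -0.04, 0], [0, -0.04, 0], [0, -0.04, 0], [0, -0.04, 0], [0, -0.04, 0]], "delta_rot": [[0, 0, 0], [0, 0, 0], [0, 0, 0], [0, 0, 0], [0, 0, 0]]}}

```text
time: 13.37
tool_pos: [0.456, -0.0935, 0.0165]
tcp_rot: [0.021, 1.571, -0.017]
wrist_force: [1.2, 8.3, -6.9]
width: 0.237
```

{"api": "carry_out", "payload": {"offset": [[0, -0.04, 0], [0, -0.04, 0], [0, -0.04, 0], [0, -0.04, 0], [0, -0.04, 0]], "delta_rot": [[0, 0, 0], [0, 0, 0], [0, 0, 0], [0, 0, 0], [0, 0, 0]]}}

```text
time: 13.78
tool_pos: [0.4559, -0.095, 0.0165]
tcp_rot: [0.022, 1.571, -0.016]
wrist_force: [1.8, 11.2, -7.6]
width: 0.238
```

{"api": "carry_out", "payload": {"offset": [[0, -0.04, 0], [0, -0.04, 0], [0, -0.04, 0], [0, -0.04, 0], [0, -0.04, 0]], "delta_rot": [[0, 0, 0], [0, 0, 0], [0, 0, 0], [0, 0, 0], [0, 0, 0]]}}

```text
time: 14.2
tool_pos: [0.4559, -0.0951, 0.0164]
tcp_rot: [0.026, 1.572, -0.015]
wrist_force: [2.9, 20.2, -5.6]
width: 0.241
```

```bash
python3 - <<'E'
from meas import *
from workcell import *
p,d=read_camera("top"); c=get_calibration("top"); s=read_state()
pickle.dump((p,d,c,s),open("t7.pkl","wb")); print(s['time'],s['wrist_force'],s['tool_pos'])
# obstacles near lever end
for n in("w1","w2","w3"):
    p,d,c,s=pickle.load(open(n+".pkl","rb")); v,u=np.mgrid[0:300,0:512]; uv=np.c_[u.ravel(),v.ravel()]
    t,r=ray(c,uv,s); X=t+r*d[v,u].ravel()[:,None]; k=d[v,u].ravel()>.1; X=X[k]
    for y0 in np.arange(-.4,0,.04):
        q=X[(X[:,2]>.06)&(X[:,1]>=y0)&(X[:,1]<y0+.04)&(X[:,0]>.50)]
        q=q[np.linalg.norm(q[:,:2]-[.5246,-.309],axis=1)>.03]
        q=q[np.linalg.norm(q-s['tool_pos'],axis=1)>.14]
        if len(q)>5:
            j=np.argsort(q[:,0])[5]; print(n,"y %.2f"%y0,"min x pt",q[j],"zmax",q[:,2].max())
p,d,c,s=pickle.load(open("t7.pkl","rb")); v,u=np.mgrid[60:215,290:420]; uv=np.c_[u.ravel(),v.ravel()]
t,r=ray(c,uv); X=t+r*d[v,u].ravel()[:,None]; X=X[d[v,u].ravel()>.3]
for y0 in np.arange(-.4,0,.04):
    q=X[(X[:,2]>.09)&(X[:,1]>=y0)&(X[:,1]<y0+.04)&(X[:,0]>.48)]
    if len(q)>3: j=np.argsort(q[:,0])[2]; print("top y %.2f"%y0,q[j],"zmax",q[:,2].max())
# ball from w3/w1 top triangulate: dark blob
p,d,c,s=pickle.load(open("w1.pkl","rb")); v,u=np.mgrid[270:300,310:345]; k=p[270:300,310:345].max(2)<60; print("ball w1 centroid",u[k].mean(),v[k].mean(),k.sum())
pt,dt,ct=pickle.load(open("v0.pkl","rb"))["top"]; v,u=np.mgrid[183:198,376:392]; k=pt[183:198,376:392].max(2)<60; uvt=(u[k].mean(),v[k].mean()); print(uvt,k.sum())
v1,u1=np.mgrid[270:300,310:345]; k1=p[270:300,310:345].max(2)<60
print("tri",tri([(c,(u1[k1].mean(),v1[k1].mean()),s),(ct,uvt,None)]))
E
```

```text
14.25 [ 3.3601 17.7262 -4.9901] [ 0.4558 -0.0951  0.0164]
w1 y -0.36 min x pt [ 0.7005 -0.3247  0.0714] zmax 0.0829457583054295
w1 y -0.32 min x pt [ 0.6967 -0.2831  0.0982] zmax 0.10980663419162082
w1 y -0.28 min x pt [ 0.6967 -0.2752  0.0981] zmax 0.1044348342289024
w1 y -0.24 min x pt [ 0.5773 -0.2032  0.1381] zmax 0.14040742882710244
w1 y -0.20 min x pt [ 0.572  -0.1648  0.1402] zmax 0.1409063989813769
w1 y -0.16 min x pt [ 0.56   -0.1223  0.1582] zmax 0.16351517191932674
w1 y -0.12 min x pt [ 0.5578 -0.1115  0.1717] zmax 0.20969250945003878
w1 y -0.08 min x pt [ 0.6161 -0.0403  0.0618] zmax 0.1318832448424436
w1 y -0.04 min x pt [ 0.6147 -0.0307  0.0614] zmax 0.09730375545330336
w2 y -0.16 min x pt [ 0.5872 -0.1235  0.0946] zmax 0.10170898234555287
w2 y -0.12 min x pt [ 0.5809 -0.1097  0.1095] zmax 0.12380841472350412
w2 y -0.08 min x pt [ 0.6158 -0.0449  0.0608] zmax 0.07419820058910928
w2 y -0.04 min x pt [ 0.5708 -0.0026  0.0702] zmax 0.08551668754662889
w3 y -0.24 min x pt [ 0.5952 -0.2007  0.0946] zmax 0.09854954012917502
w3 y -0.20 min x pt [ 0.5928 -0.1969  0.0984] zmax 0
[... 294 characters left out ...]
32 [ 0.6956 -0.2858  0.0955] zmax 0.16276772239993598
top y -0.28 [ 0.6965 -0.2696  0.1148] zmax 0.14284668098520914
top y -0.24 [ 0.5704 -0.2049  0.1705] zmax 0.2413151547782184
top y -0.20 [ 0.5643 -0.1657  0.1752] zmax 0.3776838261533657
top y -0.16 [ 0.4801 -0.1396  0.3825] zmax 0.38989311991200104
top y -0.12 [ 0.481  -0.0842  0.3976] zmax 0.39945003071175145
top y -0.08 [ 0.4802 -0.0593  0.4055] zmax 0.4077504274948003
top y -0.04 [ 0.4829 -0.0391  0.3837] zmax 0.3858702020664635
ball w1 centroid 328.40909090909093 286.2090909090909 220
(np.float64(383.57142857142856), np.float64(190.6122448979592)) 49
tri (array([ 0.526 , -0.3167,  0.0644]), [array([-2. ,  0.6]), array([-0.3, -0.7])])
```

{"api": "carry_out", "payload": {"offset": [[0, 0, 0], [0, 0, 0], [0, 0, 0], [0, 0, 0], [0, 0, 0]], "delta_rot": [[0, 0, 0], [0, 0, 0], [0, 0, 0], [0, 0, 0], [0, 0, 0]], "fingers": 1}}

```text
time: 14.67
tool_pos: [0.4569, -0.0996, 0.0175]
tcp_rot: [0.018, 1.569, -0.019]
wrist_force: [0.3, 0.2, 0.8]
width: 0.922
```

{"api": "carry_out", "payload": {"offset": [[-1, 0, 0], [-2, 0, 0], [-3, 0, 0], [-3, 0, 0], [-2, 0, 0]], "delta_rot": [[0, 0, 0], [0, 0, 0], [0, 0, 0], [0, 0, 0], [0, 0, 0]]}}

```text
time: 15.08
tool_pos: [0.4574, -0.0997, 0.1304]
tcp_rot: [0.018, 1.567, -0.019]
wrist_force: [0.5, -0.0, -0.1]
width: 1.0
```

```bash
python3 snap.py w8; python3 - <<'E'
from meas import *
from workcell import *
p,d=read_camera("top"); c=get_calibration("top"); s=read_state()
pickle.dump((p,d,c,s),open("t8.pkl","wb"))
q=pickle.load(open("t7.pkl","rb"))[0]
# left end of bar: column profile b-r in rows 205..225
for im in(q,p):
    g=im[:,:,:].astype(float); row=proj(c,[[.4665,.33,.02]])[0]; r=int(round(row[1])); 
    pr=cv2.GaussianBlur(im,(0,0),.8).astype(float)[r-2:r+3].mean(0); pr=pr[:,2]-pr[:,0]; print(row.round(1),pr[int(row[0])-14:int(row[0])+14].round(0))
cv2.imwrite("pics/t8.png",np.vstack([cv2.resize(a[195:235,140:410,::-1],None,fx=2.9,fy=2.9,interpolation=cv2.INTER_CUBIC) for a in(q,p)]))
from plan import *
plan([.526,-.25,.13],1.05,10)
E
```

```text
15.0833 [ 0.4574 -0.0997  0.1304] [-0.268 -0.045  2.141 -0.     1.042 -0.244] [ 0.5 -0.  -0.1]
[[ 0.004  0.024  1.   ]
 [-0.001  1.    -0.024]
 [-1.    -0.001  0.004]]
[166.  212.7] [-6. -6. -6. -6. -6. -7. -7. -7. -7. -8. -8. -8. -8. -8. -7. -7. -7. -7.
 -7. -7. -7. -7. -7. -6. -6. -6. -7. -7.]
[166.  212.7] [-6. -6. -6. -7. -7. -7. -7. -7. -7. -8. -8. -8. -8. -8. -8. -7. -7. -7.
 -7. -7. -7. -6. -6. -7. -7. -7. -7. -7.]
rot/row [-6.15, 0.04, 0.04]
[0.03, -1.48, 0.7]
[0.03, -1.55, 0.53]
[0.03, -1.6, 0.36]
[0.03, -1.63, 0.19]
[0.03, -1.64, 0.02]
[0.03, -1.63, -0.16]
[0.02, -1.6, -0.33]
[0.02, -1.56, -0.5]
[0.02, -1.49, -0.67]
[0.02, -1.41, -0.82]
```

View pics/t8.png

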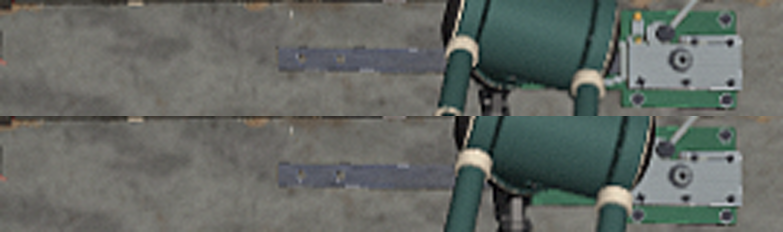

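```bash
python3 - <<'E'
from plan import *
s=read_state(); plan([.46,-.22,.14],.525,5,s)
s=dict(s,tool_pos=np.array([.46,-.22,.14]),tcp_rot=target(.525).as_rotvec()); plan([.50,-.285,.14],1.05,5,s)
E
```

```text
rot/row [-6.29, 0.1, 0.06]
[-0.15, -2.39, 0.06]
[-0.15, -2.39, -0.2]
[-0.15, -2.35, -0.46]
[-0.16, -2.28, -0.72]
[-0.16, -2.19, -0.96]
rot/row [-6.02, 0.0, 0.0]
[0.0, -1.53, 0.04]
[0.0, -1.52, -0.12]
[-0.0, -1.5, -0.28]
[0.0, -1.46, -0.43]
[0.0, -1.41, -0.59]
```

{"api": "carry_out", "payload": {"offset": [[-0.15, -2.39, 0.06], [-0.15, -2.39, -0.2], [-0.15, -2.35, -0.46], [-0.16, -2.28, -0.72], [-0.16, -2.19, -0.96]], "delta_rot": [[-6.29, 0.1, 0.06], [-6.29, 0.1, 0.06], [-6.29, 0.1, 0.06], [-6.29, 0.1, 0.06], [-6.29, 0.1, 0.06]]}}

```text
time: 15.6
tool_pos: [0.4556, -0.2196, 0.1338]
tcp_rot: [-0.412, 1.54, 0.422]
wrist_force: [-0.4, -0.8, -0.4]
width: 1.005
```

{"api": "carry_out", "payload": {"offset": [[0, -1.53, 0.04], [0, -1.52, -0.12], [0, -1.5, -0.28], [0, -1.46, -0.43], [0, -1.41, -0.59]], "delta_rot": [[-6.02, 0, 0], [-6.02, 0, 0], [-6.02, 0, 0], [-6.02, 0, 0], [-6.02, 0, 0]]}}

```text
time: 16.02
tool_pos: [0.4959, -0.2842, 0.1328]
tcp_rot: [-0.816, 1.418, 0.83]
wrist_force: [-0.1, -0.2, 0.6]
width: 1.001
```

```bash
python3 snap.py w9; python3 - <<'E'
from meas import *
p,d,c,s=pickle.load(open("w9.pkl","rb"))
print("expected ball px",proj(c,[[.5246,-.309,.076]],s),"pivot",proj(c,[[.4834,-.2727,.045]],s))
k=(p.max(2)<60).astype(np.uint8); n,l,st,ce=cv2.connectedComponentsWithStats(k)
for i in range(1,n):
    if 150<st[i,4]<20000: print(st[i],ce[i])
# points by depth near ball: world z between .06 and .095 and near
v,u=np.mgrid[0:384,0:512]; uv=np.c_[u.ravel(),v.ravel()]; t,r=ray(c,uv,s); X=t+r*d.ravel()[:,None]
m=(np.linalg.norm(X[:,:2]-[.524,-.311],axis=1)<.03)&(X[:,2]>.066)&(X[:,2]<.1)
Q=X[m]; print(len(Q),Q.min(0),Q.max(0),Q.mean(0),"px",uv[m].mean(0))
from scipy.optimize import least_squares
f=least_squares(lambda a:np.linalg.norm(Q-a,axis=1)-.012,[.524,-.311,.076],loss='soft_l1',f_scale=.001); print("sphere",f.x,np.std(f.fun))
# lever arm height: profile from pivot to ball
for a in np.linspace(0,1,8):
    g=np.array([.4834,-.2727])*(1-a)+np.array([.5246,-.309])*a; m=np.linalg.norm(X[:,:2]-g,axis=1)<.004; print(a,g.round(3),X[m,2].max().round(4) if m.any() else None)
E
```

```text
16.0167 [ 0.4959 -0.2842  0.1328] [-0.562  0.159  1.92  -0.003  1.074 -1.616] [-0.1 -0.2  0.6]
[[-0.011 -0.87   0.493]
 [ 0.004  0.493  0.87 ]
 [-1.     0.012 -0.002]]
expected ball px [[250.5662 257.8337]] pivot [[264.74   182.5216]]
[231 245  28  28 566] [244.265  258.8975]
741 [ 0.5101 -0.324   0.0695] [ 0.532  -0.3012  0.0887] [ 0.5192 -0.3111  0.083 ] px [244.3158 257.8664]
sphere [ 0.5223 -0.3133  0.0756] 0.00048082841138267476
0.0 [ 0.483 -0.273] 0.0458
0.14285714285714285 [ 0.489 -0.278] 0.2265
0.2857142857142857 [ 0.495 -0.283] 0.0455
0.42857142857142855 [ 0.501 -0.288] 0.048
0.5714285714285714 [ 0.507 -0.293] 0.048
0.7142857142857142 [ 0.513 -0.299] 0.0496
0.8571428571428571 [ 0.519 -0.304] 0.0866
1.0 [ 0.525 -0.309] 0.088
```

View pics/w9.png

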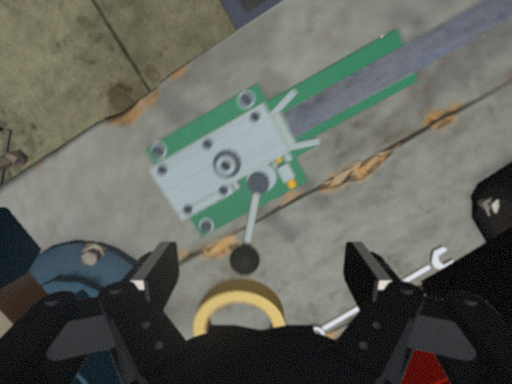

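```bash
cat > arc.py <<'E'
from plan import *
def arc(ball,piv,a0,a1,y0,y1,n,z,s):
    """rows carrying the TCP from the measured state along the ball's arc"""
    th=np.linspace(a0,a1,n+1); R=np.linalg.norm(ball-piv); P=np.c_[piv[0]+R*np.cos(th),piv[1]+R*np.sin(th),np.full(n+1,z)]
    return P
E
python3 - <<'E'
from meas import *
p,d,c,s=pickle.load(open("w9.pkl","rb"))
B=np.array([.5223,-.3133]); 
for z in(.045,.05): print("pivot px ->",onz(c,[(259,182),(260,183)],z,s))
pv=onz(c,[(259.5,182)],.047,s)[0,:2]; v=B-pv; print("R",np.linalg.norm(v),"world ang",np.arctan2(v[1],v[0]),"-> lever angle",np.arctan2(v[1],v[0])+.0235+.70)
th=-.70-.0235; print("pivot from ball",B-.055*np.array([np.cos(th),np.sin(th)]))
v,u=np.mgrid[200:384:2,0:200:2]; uv=np.c_[u.ravel(),v.ravel()]; t,r=ray(c,uv,s); X=t+r*d[v,u].ravel()[:,None]
col=p[v,u].reshape(-1,3).astype(int); k=(col[:,2]>col[:,0]+20)&(d[v,u].ravel()>0)
Q=X[k&(X[:,2]>.03)]; print("vise n",len(Q)); 
for z0 in np.arange(.02,.2,.03):
    q=X[k&(X[:,2]>z0)&(X[:,2]<=z0+.03)]
    if len(q)>5: print("z%.2f"%z0,"ymax",q[q[:,1].argmax()],"xrange",q[:,0].min(),q[:,0].max())
from plan import *
plan([.5223,-.3133,.115],1.05,5); 
E
```

```text
pivot px -> [[ 0.4806 -0.2767  0.045 ]
 [ 0.4818 -0.2764  0.045 ]]
pivot px -> [[ 0.4797 -0.2761  0.05  ]
 [ 0.4808 -0.2758  0.05  ]]
R 0.055998436079655295 world ang -0.7268529324654501 -> lever angle -0.003352932465450209
pivot from ball [ 0.4811 -0.2769]
vise n 325
z0.02 ymax [ 0.5002 -0.4506  0.0204] xrange 0.44858773697424054 0.503874505286062
z0.05 ymax [ 0.4176 -0.4712  0.0775] xrange 0.3923268666856501 0.5726423980391667
z0.08 ymax [ 0.4438 -0.4685  0.1024] xrange 0.4190707644699202 0.5696316163459171
rot/row [0.12, -0.04, -0.09]
[0.36, -0.69, -0.22]
[0.36, -0.69, -0.22]
[0.36, -0.69, -0.22]
[0.36, -0.69, -0.22]
[0.36, -0.69, -0.22]
```

{"api": "carry_out", "payload": {"offset": [[0.36, -0.69, -0.22], [0.36, -0.69, -0.22], [0.36, -0.69, -0.22], [0.36, -0.69, -0.22], [0.36, -0.69, -0.22]], "delta_rot": [[0.12, -0.04, -0.09], [0.12, -0.04, -0.09], [0.12, -0.04, -0.09], [0.12, -0.04, -0.09], [0.12, -0.04, -0.09]]}}

```text
time: 16.48
tool_pos: [0.5208, -0.3105, 0.1148]
tcp_rot: [-0.808, 1.415, 0.812]
wrist_force: [0.2, 0.4, -0.6]
width: 0.997
```

{"api": "carry_out", "payload": {"offset": [[1.1, 0, 0], [1.1, 0, 0], [1.1, 0, 0], [1.1, 0, 0], [0.9, 0, 0]], "delta_rot": [[0, 0, 0], [0, 0, 0], [0, 0, 0], [0, 0, 0], [0, 0, 0]]}}

```text
time: 16.9
tool_pos: [0.5196, -0.3095, 0.0604]
tcp_rot: [-0.807, 1.415, 0.814]
wrist_force: [-0.1, -0.0, -0.4]
width: 1.002
```

{"api": "carry_out", "payload": {"offset": [[0, 0, 0], [0, 0, 0], [0, 0, 0], [0, 0, 0], [0, 0, 0]], "delta_rot": [[0, 0, 0], [0, 0, 0], [0, 0, 0], [0, 0, 0], [0, 0, 0]], "fingers": -1, "newtons": 25}}

```text
time: 17.32
tool_pos: [0.5213, -0.3109, 0.0635]
tcp_rot: [-0.81, 1.414, 0.811]
wrist_force: [-0.5, -2.3, 0.2]
width: 0.298
```

{"api": "carry_out", "payload": {"offset": [[0, 0, 0], [0, 0, 0], [0, 0, 0], [0, 0, 0], [0, 0, 0]], "delta_rot": [[0, 0, 0], [0, 0, 0], [0, 0, 0], [0, 0, 0], [0, 0, 0]]}}

```text
time: 17.73
tool_pos: [0.5214, -0.3111, 0.0635]
tcp_rot: [-0.81, 1.414, 0.811]
wrist_force: [-0.3, -1.5, 6.4]
width: 0.26
```

```bash
cat > arcrun.py <<'E'
from plan import *
s=read_state(); R0=Ro.from_rotvec(s['tcp_rot']); yaw0=1.05; print(s['tool_pos'],s['wrist_force'])
piv=np.array([.4811,-.2769]); n=20
th=np.linspace(-.7268,.975,n+1); B=np.c_[piv+.0555*np.c_[np.cos(th),np.sin(th)],np.zeros(n+1)]
w=.9/n
for i in range(n):
    Ri=Ro.from_euler('z',i*w)*R0
    print((Ri.inv().apply(B[i+1]-B[i])*100).round(2).tolist())
print("rot",np.degrees(-w))
E
python3 arcrun.py
```

```text
[ 0.52136393 -0.31105167  0.06352428] [-0.29329697 -1.49115177  6.42421339]
[0.0, -0.07, 0.47]
[0.0, -0.05, 0.47]
[0.0, -0.03, 0.47]
[0.0, -0.02, 0.47]
[0.0, 0.0, 0.47]
[0.0, 0.02, 0.47]
[0.0, 0.04, 0.47]
[0.0, 0.06, 0.47]
[0.0, 0.08, 0.47]
[0.0, 0.1, 0.46]
[0.0, 0.12, 0.46]
[0.0, 0.13, 0.45]
[0.0, 0.15, 0.45]
[0.0, 0.17, 0.44]
[0.0, 0.19, 0.43]
[0.0, 0.2, 0.43]
[0.0, 0.22, 0.42]
[0.0, 0.24, 0.41]
[0.0, 0.25, 0.4]
[0.0, 0.27, 0.39]
rot -2.5783100780887045
```

{"api": "carry_out", "payload": {"offset": [[0, -0.07, 0.47], [0, -0.05, 0.47], [0, -0.03, 0.47], [0, -0.02, 0.47], [0, 0, 0.47]], "delta_rot": [[-2.58, 0, 0], [-2.58, 0, 0], [-2.58, 0, 0], [-2.58, 0, 0], [-2.58, 0, 0]]}}

```text
time: 18.15
tool_pos: [0.5332, -0.2923, 0.0636]
tcp_rot: [-0.987, 1.337, 0.982]
wrist_force: [3.7, -5.9, 2.8]
width: 0.255
```

{"api": "carry_out", "payload": {"offset": [[0, 0.02, 0.47], [0, 0.04, 0.47], [0, 0.06, 0.47], [0, 0.08, 0.47], [0, 0.1, 0.46]], "delta_rot": [[-2.58, 0, 0], [-2.58, 0, 0], [-2.58, 0, 0], [-2.58, 0, 0], [-2.58, 0, 0]]}}

```text
time: 18.57
tool_pos: [0.5369, -0.2688, 0.0637]
tcp_rot: [-1.157, 1.243, 1.148]
wrist_force: [5.4, -5.9, -1.0]
width: 0.258
```

{"api": "carry_out", "payload": {"offset": [[0, 0.12, 0.46], [0, 0.13, 0.45], [0, 0.15, 0.45], [0, 0.17, 0.44], [0, 0.19, 0.43]], "delta_rot": [[-2.58, 0, 0], [-2.58, 0, 0], [-2.58, 0, 0], [-2.58, 0, 0], [-2.58, 0, 0]]}}

```text
time: 18.98
tool_pos: [0.5305, -0.2462, 0.0637]
tcp_rot: [-1.323, 1.132, 1.311]
wrist_force: [9.0, -8.1, -3.0]
width: 0.261
```

{"api": "carry_out", "payload": {"offset": [[0, 0.2, 0.43], [0, 0.22, 0.42], [0, 0.24, 0.41], [0, 0.25, 0.4], [0, 0.27, 0.39]], "delta_rot": [[-2.58, 0, 0], [-2.58, 0, 0], [-2.58, 0, 0], [-2.58, 0, 0], [-2.58, 0, 0]]}}

```text
time: 19.4
tool_pos: [0.5171, -0.2313, 0.0643]
tcp_rot: [-1.492, 1.006, 1.464]
wrist_force: [23.0, -18.4, -18.5]
width: 0.257
```

```bash
python3 snap.py w10; python3 - <<'E'
from meas import *
p,d,c,s=pickle.load(open("w10.pkl","rb"))
piv=np.array([.4811,-.2769]); v,u=np.mgrid[0:384,0:512]; uv=np.c_[u.ravel(),v.ravel()]; t,r=ray(c,uv,s); X=t+r*d.ravel()[:,None]
rel=X[:,:2]-piv; R=np.linalg.norm(rel,axis=1); A=np.arctan2(rel[:,1],rel[:,0])
m=(R>.018)&(R<.042)&(X[:,2]>.040)&(X[:,2]<.054)&(d.ravel()>0); print("arm pts",m.sum(),"angle med",np.median(A[m]) if m.any() else None, np.percentile(A[m],[10,90]) if m.any() else None)
for a in np.arange(-.6,1.4,.2):
    k=m&(abs(A-a)<.1); print(round(a,2),k.sum())
print("lever angle est",np.median(A[m])+.7235)
cv2.imwrite("pics/w10b.png",cv2.resize(p[100:340,150:420,::-1],None,fx=2.4,fy=2.4))
E
```

```text
19.4 [ 0.5171 -0.2313  0.0643] [-0.465  0.212  2.001  0.     0.912 -2.409] [ 23.  -18.4 -18.5]
[[ 0.014 -0.931 -0.365]
 [-0.007 -0.365  0.931]
 [-1.    -0.011 -0.012]]
arm pts 1049 angle med -2.4067538287793355 [-2.725   1.0267]
-0.6 0
-0.4 0
-0.2 0
0.0 0
0.2 0
0.4 0
0.6 0
0.8 115
1.0 371
1.2 12
lever angle est -1.6832538287793355
```

{"api": "carry_out", "payload": {"offset": [[0, 0, 0], [0, 0, 0], [0, 0, 0], [0, 0, 0], [0, 0, 0]], "delta_rot": [[0, 0, 0], [0, 0, 0], [0, 0, 0], [0, 0, 0], [0, 0, 0]], "fingers": 1}}

```text
time: 19.87
tool_pos: [0.5095, -0.2268, 0.0621]
tcp_rot: [-1.473, 1.01, 1.48]
wrist_force: [0.2, -0.7, 0.1]
width: 0.947
```

{"api": "carry_out", "payload": {"offset": [[-0.5, 0, 0], [-1, 0, 0], [-1.5, 0, 0], [-2, 0, 0], [-2, 0, 0]], "delta_rot": [[0, 0, 0], [0, 0, 0], [0, 0, 0], [0, 0, 0], [0, 0, 0]]}}

```text
time: 20.28
tool_pos: [0.5101, -0.2273, 0.1339]
tcp_rot: [-1.474, 1.01, 1.479]
wrist_force: [0.8, 0.0, -0.5]
width: 0.995
```

{"api": "carry_out", "payload": {"offset": [[-1, 1, 0], [-1, 1, 0], [-0.5, 1, 0], [0, 1, 0], [0, 0, 0]], "delta_rot": [[0, 0, 0], [0, 0, 0], [0, 0, 0], [0, 0, 0], [0, 0, 0]]}}

```text
time: 20.7
tool_pos: [0.4704, -0.2424, 0.1571]
tcp_rot: [-1.472, 1.011, 1.479]
wrist_force: [0.3, 0.0, -0.4]
width: 0.996
```

```bash
python3 snap.py w11; python3 - <<'E'
from meas import *
from scipy.optimize import least_squares
from workcell import *
p,d,c,s=pickle.load(open("w11.pkl","rb"))
piv=np.array([.4811,-.2769]); v,u=np.mgrid[0:384,0:512]; uv=np.c_[u.ravel(),v.ravel()]; t,r=ray(c,uv,s); X=t+r*d.ravel()[:,None]
rel=X[:,:2]-piv; R=np.linalg.norm(rel,axis=1); A=np.arctan2(rel[:,1],rel[:,0])
m=(R>.018)&(R<.042)&(X[:,2]>.040)&(X[:,2]<.054)&(d.ravel()>0)&(abs(A)<1.4); print("arm",m.sum(),np.median(A[m])+.7235 if m.any() else None)
m=(R>.035)&(R<.075)&(X[:,2]>.069)&(X[:,2]<.092)&(d.ravel()>0)&(abs(A)<1.5); Q=X[m]; print(len(Q))
if len(Q)>50:
    f=least_squares(lambda a:np.linalg.norm(Q-a,axis=1)-.012,list(Q.mean(0)-[0,0,.006]),loss='soft_l1',f_scale=.001).x; g=f[:2]-piv; print("ball",f,"R",np.hypot(*g),"lever",np.arctan2(g[1],g[0])+.7235)
# bar shift between t8 and now (top view, tail region)
q,_,ct,_=pickle.load(open("t7.pkl","rb")); n,_=read_camera("top"); pickle.dump(n,open("t11.pkl","wb"))
q8=pickle.load(open("t8.pkl","rb"))[0]
f=lambda im:cv2.cvtColor(im,cv2.COLOR_RGB2GRAY)[205:222,228:285].astype(np.float32)
h=cv2.createHanningWindow((57,17),cv2.CV_32F)
for nm,a,b in(("t7-t8",q,q8),("t8-now",q8,n),("t7-now",q,n)): print(nm,"px shift",cv2.phaseCorrelate(f(a),f(b),h))
# tail edge col
for im in(q,q8,n):
    G=cv2.GaussianBlur(im,(0,0),.7).astype(float); pr=(G[208:216,:,2]-G[208:216,:,0]).mean(0); dx=np.gradient(pr)[225:250]; i=dx.argmax(); a=np.clip(dx[i-2:i+3],0,None); print("tail col",225+i+(a*np.arange(-2,3)).sum()/a.sum(), onz(ct,[(225+i,212)],.02))
E
```

```text
20.7 [ 0.4704 -0.2424  0.1571] [-5.230e-01  5.100e-02  1.991e+00  1.000e-03  1.103e+00 -2.463e+00] [ 0.3  0.  -0.4]
[[-0.003 -0.933 -0.361]
 [ 0.002 -0.361  0.933]
 [-1.     0.002  0.003]]
arm 188 1.691967217583082
591
ball [ 0.5135 -0.2328  0.0756] R 0.054715131382204296 lever 1.6594348618548136
t7-t8 px shift ((0.10142170576612486, 0.5554323664743652), 0.821249728291123)
t8-now px shift ((-0.016085261203365064, -0.33731128083265816), 0.9527118850637365)
t7-now px shift ((-0.45504363330913833, 0.05715740666501823), 1.096850785944197)
tail col 235.72105263157894 [[0.4677 0.1181 0.02  ]]
tail col 235.7979274611399 [[0.4677 0.1181 0.02  ]]
tail col 235.74193548387098 [[0.4677 0.1181 0.02  ]]
```

```bash
python3 -c "
from workcell import *
print(finish_job())"
```

```text
the job is handed in; nothing more can be done
None
```

The bar is loaded in the drill jig against the hidden stop and clamped. I handed the job in at about 21 s of the 66 s allowed; no verdict is reported.

- **Loading:** I gripped the bar at its middle, laid it on the bed and slid it past the side pad, with a steady drag of about 7.5 N.
- **Stop:** It stopped about 74 mm inside the mouth, by my estimate. The last 2 mm of commanded advance moved it only 0.1 mm while the push rose from 11 to 20 N, well under the 40 N limit.
- **Clamping:** I released the bar, pinched the ball and swung the lever to its end. Then I opened the gripper and backed away to 157 mm up, touching nothing (wrist force about 0).

**Last checks**
- **Lever angle:** A sphere fit to the ball gives 1.66 rad, which is its end. The lever arm itself gave a rougher 1.69.
- **Bar position:** Its tail edge in the top view was at column 235.72 before release, 235.80 after release and 235.74 after clamping. That is no movement within about 0.2 mm.
- **Disagreement:** A picture-correlation check of the same tail was noisy, at up to about 0.5 px (about 1.4 mm). I trusted the edge measurement.
- **Lever force:** The sweep ended with about 30 N sideways and 18 N vertically at the wrist, more than the 2 to 10 N expected. I took this as the lever against its end.
- **Not checked:** I never went near the other things on the bench, but I did not compare their positions before and after. The 12-picture limit also meant I checked the final state from camera measurements and not by looking at a picture.

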